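# Register a cabinet strip against the jig's rail

## Robot

A 7-joint arm with a two-finger parallel gripper is mounted at the origin on the work surface. World frame = base frame: x ahead of the robot, y to its left, z up, the work surface at z = 0. Lengths are in mm, angles in degrees, forces in N, time in s.
With the tool pointing down it reaches from about 400 to 900 mm from the base axis. Payload 5.5 kg.
Tool frame: the origin (TCP) lies at the very end of the fingers, on their centre line; the grasp point (between the pads) lies 19 mm behind it; z points along the fingers, y is the line along which they close (so a half turn about z gives the same grasp; the last joint's range is limited). The gripper opens to 92 mm and grips with 3 to 60 N. Pads are 19 mm wide; open, the fingers measure 130 mm over their backs; the gripper's body (75 mm by 190 mm) begins 47 mm behind the grasp point.
Start: joints at [78.679, 28.699, -24.465, 88.831, 12.651, 65.22, -12.049], TCP at [289.063, -582.187, 226.729] pointing down, gripper open.
Joint ranges: [-164.97, 164.97], [-17.58, 116.51], [-87.97, 89.64], [11.32, 138.91], [-80.73, 260.73], [10.89, 115.49], [-147.41, 147.41]. Speed limits (degrees/s): [147.25, 147.25, 180, 180, 180, 180, 180].

## Interface

Orientations are given as [roll, pitch, yaw] about the fixed x, y, z axes, in that order (R = Rz(yaw) Ry(pitch) Rx(roll)).
In Python, from bench import telemetry, vision, job gives the robot as it stands. The module is installed in compiled form; this text tells all that it offers.
- The arm moves only by the shell command python3 -m jog 'ROWS' [FORCE]. ROWS is text: rows parted by semicolons, each of 7 numbers parted by spaces: the shift along the tool's x, y, z in m, then the turn, a rotation vector about the tool's x, y, z in rad, then the opening, from 0 (shut) to 1 (fully open). A call has exactly 8 rows; each row is the pose to reach, as a shift and turn from the pose commanded when the call began, along the tool's axes at that moment; what a row does not reach only later rows make up. A row lasts 1/10 s, in which the tool goes at most 50 mm and 8.59 degrees, less where a joint would pass 70% of its speed; a pose out of reach is approached as far as the arm can. A call with a gripper value outside its range is refused whole. The fingers move at their own pace and stop on an object; FORCE is the grip in N (left out, the last holds). Time passes only in rows, so rows that repeat a pose let the fingers close, or fill a call up. It gives the time, the measured TCP pose, the force, the opening and the grip force at its end, in the units of the state.
- telemetry.get_obs(): the state, without advancing time (a new reading comes with each control period).
- vision.snapshot(name): name is "scene" or "top" or "wrist"; returns a dict with "img" (420x560x3 uint8, red, green, blue), "camera_matrix" (3x3 intrinsics, pixels), "dist_coeffs" ([k1, k2, p1, p2, k3] as OpenCV has them; the pictures are not rectified), "R" (3x3) and "t" (3): a world point X has camera coordinates R X + t; the wrist camera has in their place "tool_from_camera" (4x4, takes a point from camera to tool coordinates, whose origin is the TCP and whose axes are the flange's). Camera axes: x right, y down, z forward; pixel columns grow to the right and rows downward; lengths in mm; the calibration is good to about 2 mm. A picture is of the moment at which its call begins: read the wrist's pose just before it. There is no depth.
- job.hand_in(): hands the job in; it is judged then, once.
Trained networks look in the newest picture that a camera, given by its name, has taken for a name from the list of things; names that differ only in an ending like _2 or _b are one class to them, and where a whole thing is asked for, a point or a joint stands for the part that bears it (a point fixed in the world has none). Each returns a list of dicts, best first, with "score" (0 to 1); they miss things now and then, are a little off and sometimes report something else, mostly with a low value. They report only what shows in the picture. A call takes as long as a camera call.
- vision.find_in(thing, camera): "location" ([x, y, z] in mm, in the coordinates of the camera as it stood for that picture, good to about 4 mm: the middle of the surface that is visible of it).
- vision.tip_of(thing, camera): "location" ([x, y, z] in mm, in the coordinates of the camera as it stood for that picture, good to about 4 mm: a listed point, or the origin of a listed thing).
The state is a dict: "time": time; "q": joint angles; "qvel": joint speeds; "joint_efforts": joint torques, N m; "eef_pos": TCP position; "tcp_rot": TCP orientation; "contact_force": force on the tool from outside, world axes, zero at the start; "ft_torque": the same for the moment, N m; "finger_gap": opening from 0.0 (shut) to 1.0 (fully open); "grasp_force": force on a finger pad.
Only numpy, scipy, OpenCV 4.12 (cv2) and the standard library are available. Lean on these libraries where they do the work, as an engineer would, in place of code of your own. Each camera call takes 0.05 s, during which the arm holds its last target. There are 200 camera calls.

## Task

Push the loose wooden strip up against the rail of the jig so that it lies parallel on both steel pads, pressing it home over one pad at a time with about 10 N for half a second: first the pad nearer the end stop, then the other. Then slide it along the rail until it bears on the end stop with a light push, and leave it there lying flat, touching both pads and the stop. Never push the strip with more than 20 N, and leave the glue bottle, the tin and the sanding block alone.

Things in the scene. Friction and masses are not known exactly. Their poses are not given: they have to be found in the camera images.
- strip: loose strip of pale bare wood, 45 mm wide (its x) by 340 mm long (its y) by 30 mm high, about 0.3 kg (varies by 30 percent), sliding easily on the waxed board (friction about 0.25); origin at the centre of its underside, z up. It starts on the board, some 70 to 130 mm short of the pads, turned up to 0.3 rad, and 15 to 70 mm short of the end stop.
- jig: fixed grey board 12 mm thick, x -240 to 80, y -280 to 280 mm; origin on the table top; x points from the strip to the rail, y along the rail to the end stop. On it an aluminium rail along y, 34 mm wide, top 42 mm over the table, carries two pads and the end stop. Rail and stop are adjustable, clamped rigid at a setting that is NOT measured: find them by touch or eye. The pads stay parallel to y.
- mark_pad_stop (a point): point on the board (jig x 0, y 80 mm) marking the pad nearer the end stop: steel block 24 mm wide, 24 mm high, 12 mm proud of the rail; its face stands 0 to 26 mm beyond this mark in +x, as the rail is set, its middle 15 mm above. Registers the strip when over 5 N bears here and under 4 N on the other pad: push in line with the pad. Friction under the strip takes 1 to 3 N of the push.
- mark_pad_free (a point): the same for the other pad, at jig x 0, y -80 mm: equal size, same rail, so its face stands as far beyond its mark as the other
- mark_end_stop (a point): point on the board (jig x -22.5, y 170 mm) marking the end stop: steel block 60 mm (x) by 24 mm (y) by 26 mm high on the rail's +y end; its face towards the strip's end stands 0 to 20 mm beyond this mark in +y, as it is set
- glue: white glue bottle with cap, bystander, 60 mm across, 170 mm high, standing on the table; origin at the centre of its underside
- tin: open steel tin, bystander, 84 mm across, 75 mm high, on the table; origin at the centre of its underside
- sanding_block: cork sanding block, bystander, 110 (x) by 65 by 32 mm, on the table to the left of the jig; origin at the centre of its underside

How it is judged (in metres and radians):
On the way, in this order (a step that is already met when the one before it is completed fails the run):
1. the strip is pressed home over the pad nearer the end stop (over 5 N there, under 4 N on the other pad, for 0.3 s) (contact force between strip and fence_c1 above 5 N and contact force between strip and fence_c2 below 4 N), for 0.3 s.
2. then it is pressed home over the other pad (over 5 N there, under 4 N on the first pad, for 0.3 s) (contact force between strip and fence_c2 above 5 N and contact force between strip and fence_c1 below 4 N), for 0.3 s.
3. then it is slid along the rail until it bears on the end stop (over 2 N for 0.1 s) (contact force between strip and end_stop_c0 above 2 N), for 0.1 s.
At the end, for the whole second after the job is handed in: the strip lies at rest flat on the board, within 2 mm of touching each pad, parallel to the rail within 0.02 rad, its end within 2.5 mm of the end stop, and the robot has let go of it (x of fence_c1 in the frame of strip between 0.026 and 0.0305 m and x of fence_c2 in the frame of strip between 0.026 and 0.0305 m and angle between the x axis of strip and the x axis of jig, either way round below 0.02 rad and z of strip in the frame of jig between 0.009 and 0.015 m and y of end_stop_c0 in the frame of strip between 0.179 and 0.1845 m and linear speed of strip below 0.01 m/s).
It fails at once if the robot pushes the strip with more than 20 N (contact force between any of the fingers, the arm and strip above 20 N).
It fails at once if the glue bottle is moved by more than 15 mm (distance of glue from where it was at the start of the episode above 0.015 m).
It fails at once if the tin is moved by more than 15 mm (distance of tin from where it was at the start of the episode above 0.015 m).
It fails at once if the sanding block is moved by more than 15 mm (distance of sanding_block from where it was at the start of the episode above 0.015 m).
It also fails if it takes over 72 s, if anything falls off the work surface, if the arm or the gripper's body presses on something with over 40 N, if the wrist force passes 120 N, or if a joint passes its speed limit or range.

## Working session

There is one attempt and no reset: what is moved stays moved. The work goes in short steps, Python scripts to look and compute and a shell command to move; the robot and the scene stay as the last step left them, time stands still between calls to the robot, and variables do not carry over. Pictures are saved under pics/ and viewed, at most 10 in all, crops included, and the job is handed in when it is done.

```bash
mkdir -p pics
cat > h.py <<'E'
import numpy as np, cv2
from scipy.spatial.transform import Rotation as Ro
from bench import telemetry, vision, job
def snap(c,f=None):
    o=telemetry.get_obs(); s=vision.snapshot(c)
    if f: cv2.imwrite('pics/'+f,s['img'][:,:,::-1])
    if 'R' in s: R=np.array(s['R']);t=np.array(s['t']); W=np.eye(4);W[:3,:3]=R.T;W[:3,3]=-R.T@t
    else:
        T=np.eye(4);T[:3,:3]=Ro.from_euler('xyz',o['tcp_rot'],degrees=True).as_matrix();T[:3,3]=o['eef_pos'];W=T@np.array(s['tool_from_camera'])
    s['W']=W; return s
def w(s,p): return (s['W']@np.r_[p,1])[:3]
def px2w(s,uv,z):
    n=cv2.undistortPoints(np.array([[uv]],float),np.array(s['camera_matrix']),np.array(s['dist_coeffs']))[0,0]
    d=s['W'][:3,:3]@np.r_[n,1]; c=s['W'][:3,3]; return c+d*(z-c[2])/d[2]
def proj(s,P):
    Wi=np.linalg.inv(s['W']); r,_=cv2.Rodrigues(Wi[:3,:3])
    return cv2.projectPoints(np.array(P,float).reshape(-1,1,3),r,Wi[:3,3],np.array(s['camera_matrix']),np.array(s['dist_coeffs']))[0][:,0]
E
python3 - <<'E'
from h import *
np.set_printoptions(precision=1,suppress=True)
o=telemetry.get_obs();print(o)
for c in ['top','scene']:
    s=snap(c,c+'1.png')
    for n in ['strip','jig','mark_pad_stop','mark_pad_free','mark_end_stop','glue','tin','sanding_block']:
        for d in vision.tip_of(n,c)[:2]: print(c,n,w(s,d['location']),round(d['score'],2))
E
```

```text
{'time': 0.0, 'q': array([ 78.7,  28.8, -24.5,  88.9,  12.7,  65.2, -12.1]), 'qvel': array([ 0. , -0. , -0. ,  0.1, -0. , -0. ,  0. ]), 'joint_efforts': array([  0. , -56.7,  -5.8, -27.9,  -0.1,   0. ,   0. ]), 'eef_pos': array([ 288.7, -581.6,  225.7]), 'tcp_rot': array([-179.9,   -0. ,   26.4]), 'contact_force': array([-0.5,  0.3, -0.1]), 'ft_torque': array([-0.,  0.,  0.]), 'grasp_force': 0.0, 'finger_gap': 0.9986558265292514}
top strip [483.8  -4.    8.4] 0.65
top jig [600.2  34.6   1.2] 0.81
top mark_pad_stop [599.   35.4   0.8] 0.65
top mark_pad_stop [605.5 114.6  15.1] 0.6
top mark_pad_free [596.6 -46.6  13.6] 0.87
top mark_end_stop [587.9 206.7  10.2] 0.69
top glue [ 533.8 -446.6    0.3] 0.56
top tin [499.1 414.4  -2.4] 0.85
top sanding_block [628.5 420.1   2.4] 0.84
scene strip [486.2  -1.9  11.1] 0.82
scene jig [603.3  37.8  -3.1] 0.82
scene mark_pad_stop [609.4 113.8  10.1] 0.65
scene mark_pad_free [596.5 -44.5   7.1] 0.69
scene mark_end_stop [587.5 209.3  12.4] 0.81
scene glue [ 534.6 -450.    -0.7] 0.88
scene glue [610.7 113.5  11. ] 0.22
scene tin [500.3 412.2   2.7] 0.56
scene sanding_block [637.5 420.4   1. ] 0.61
```

View pics/top1.png

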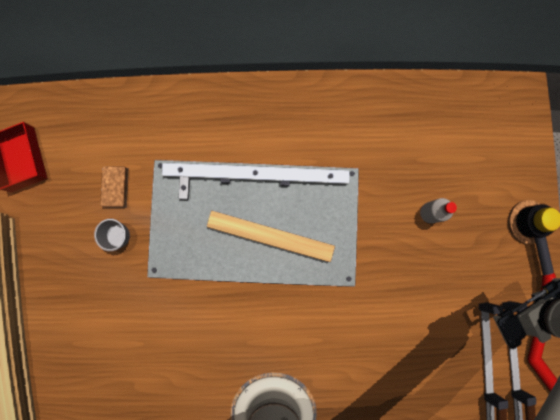

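View pics/scene1.png

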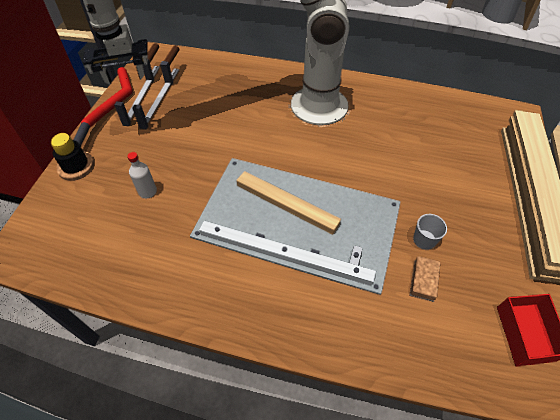

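The top view (up = world +x, left = +y) shows the board with corners near (155,161), (358,169), (355,286) and (149,277). The strip runs from (212,218) to (332,253), the pads are at (225,183) and (284,185), and the stop is at (184,187). The scene view agrees, with glue, tin and cork block well clear.

Run:
```python
from h import *
np.set_printoptions(precision=1,suppress=True)
s=snap('top');im=s['img'];hsv=cv2.cvtColor(im,cv2.COLOR_RGB2HSV)
m=((hsv[...,1]<60)&(hsv[...,2]>90)).astype(np.uint8); m[:150]=0;m[300:]=0;m[:,:140]=0;m[:,370:]=0
# board + strip hull
c=np.vstack([k for k in cv2.findContours(m,0,2)[0] if cv2.contourArea(k)>500])
b=cv2.boxPoints(cv2.minAreaRect(cv2.convexHull(c)));P=np.array([px2w(s,p,12) for p in b]);print('board',b,P)
roi=np.zeros_like(m);roi[195:275,195:345]=1
m2=((hsv[...,1]>80)).astype(np.uint8)*roi
k=max(cv2.findContours(m2,0,1)[0],key=cv2.contourArea);b=cv2.boxPoints(cv2.minAreaRect(k));P=np.array([px2w(s,p,42) for p in b]);print('strip',b,P,P.mean(0),np.linalg.norm(P[0]-P[1]),np.linalg.norm(P[2]-P[1]))
for p in [(157,162),(358,169),(355,286),(149,277)]:print(px2w(s,p,12))
for p in [(163,170),(349,177)]:print('rail',px2w(s,p,42))
```

```text
board [[147.3 277.4]
 [152.4 159.2]
 [359.4 168. ]
 [354.3 286.3]] [[ 380.6  329.4   12. ]
 [ 702.2  312.5   12. ]
 [ 661.9 -253.    12. ]
 [ 342.4 -226.5   12. ]]
strip [[206.  226.8]
 [210.9 209.9]
 [334.6 245.5]
 [329.8 262.4]] [[ 511.5  163.3   42. ]
 [ 555.7  149.7   42. ]
 [ 453.3 -173.    42. ]
 [ 409.5 -158.7   42. ]] [482.5  -4.7  42. ] 46.262074382908075 338.5942677445681
[693.8 299.6  12. ]
[ 659.3 -249.1   12. ]
[ 343.  -228.4   12. ]
[381.6 324.7  12. ]
rail [666.2 276.6  42. ]
rail [ 633.6 -218.5   42. ]
```

```bash
python3 -m jog '0.031 -0.0385 0 0 0 0.066 1; 0.062 -0.077 0 0 0 0.132 1; 0.093 -0.115 0 0 0 0.198 1; 0.125 -0.154 0 0 0 0.264 1; 0.156 -0.193 0 0 0 0.33 1; 0.187 -0.231 0 0 0 0.396 1; 0.218 -0.27 0 0 0 0.462 1; 0.25 -0.308 0 0 0 0.527 1'
```

```text
time: 1.75
eef_pos: [376.1, -193.3, 227.1]
tcp_rot: [179.9, -0.0, -4.0]
contact_force: [1.2, 0.3, -0.6]
finger_gap: 1.001
grasp_force: 0.0
```

```bash
python3 -m jog '0.007 -0.045 0 0 0 0 1; 0.015 -0.09 0 0 0 0 1; 0.022 -0.14 0.02 0 0 0 1; 0.03 -0.18 0.04 0 0 0 1; 0.03 -0.194 0.05 0 0 0 1; 0.03 -0.194 0.05 0 0 0 1; 0.03 -0.194 0.05 0 0 0 1; 0.03 -0.194 0.05 0 0 0 1'
python3 - <<'E'
from h import *
np.set_printoptions(precision=1,suppress=True)
s=snap('wrist','w1.png'); print(telemetry.get_obs()['contact_force'])
for n in ['strip','jig','mark_pad_stop','mark_pad_free','mark_end_stop']:
    for d in vision.tip_of(n,'wrist')[:1]: print(n,w(s,d['location']),round(d['score'],2))
E
```

```text
time: 2.55
eef_pos: [419.1, -4.9, 177.2]
tcp_rot: [180.0, -0.1, -3.9]
contact_force: [-0.0, -1.2, -0.4]
finger_gap: 0.999
grasp_force: 0.0
[-0.3 -0.7 -0.1]
strip [480.8  -5.3   7.9] 0.67
mark_end_stop [590.2 200.5  16. ] 0.58
```

View pics/w1.png

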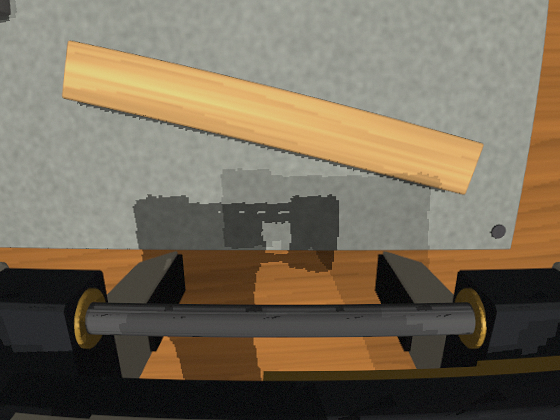

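The wrist view shows the strip from (68,70) to (475,168), lying clear ahead of the open fingers. I'll lower behind it and push with both fingers so it squares up.

```bash
python3 -m jog '0 0 0.04 0 0 0 1; 0 0 0.08 0 0 0 1; 0 0 0.12 0 0 0 1; 0 0 0.14 0 0 0 1; 0 0 0.154 0 0 0 1; 0 0 0.154 0 0 0 1; 0.005 0 0.154 0 0 0 1; 0.01 0 0.154 0 0 0 1'; python3 -m jog '0.005 0 0 0 0 0 1; 0.01 0 0 0 0 0 1; 0.014 0 0 0 0 0 1; 0.018 0 0 0 0 0 1; 0.022 0 0 0 0 0 1; 0.026 0 0 0 0 0 1; 0.030 0 0 0 0 0 1; 0.034 0 0 0 0 0 1';python3 -m jog '0.005 0 0 0 0 0 1; 0.01 0 0 0 0 0 1; 0.015 0 0 0 0 0 1; 0.02 0 0 0 0 0 1; 0.025 0 0 0 0 0 1; 0.03 0 0 0 0 0 1; 0.034 0 0 0 0 0 1; 0.038 0 0 0 0 0 1'
python3 - <<'E'
from h import *
s=snap('wrist','w2.png')
E
```

```text
time: 3.65
eef_pos: [430.2, -4.4, 23.7]
tcp_rot: [180.0, -0.1, -3.8]
contact_force: [-0.5, 0.7, -0.3]
finger_gap: 0.998
grasp_force: 0.0
time: 4.45
eef_pos: [462.9, -6.5, 22.7]
tcp_rot: [-180.0, 0.0, -3.8]
contact_force: [-1.5, -0.8, 0.7]
finger_gap: 0.999
grasp_force: 0.3
time: 5.25
eef_pos: [500.9, -9.0, 22.7]
tcp_rot: [-180.0, 0.0, -3.8]
contact_force: [-1.6, -0.3, 0.1]
finger_gap: 0.999
grasp_force: 0.5
```

View pics/w2.png

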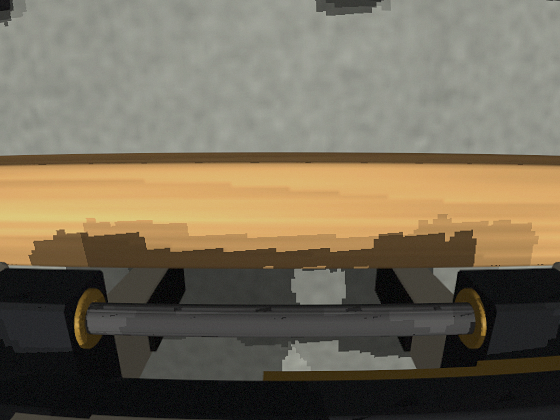

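The strip is now square to the fingers (back edge at row 268, front edge at row 155), with the pads at the top of the picture near (350,5) and (5,10). I'll push on to just short of them.

```bash
python3 -m jog '0.005 0 0 0 0 0 1; 0.01 0 0 0 0 0 1; 0.015 0 0 0 0 0 1; 0.02 0 0 0 0 0 1; 0.025 0 0 0 0 0 1; 0.03 0 0 0 0 0 1; 0.034 0 0 0 0 0 1; 0.034 0 0 0 0 0 1'; python3 -m jog '-0.005 0 0 0 0 0 1; -0.01 0 0 0 0 0 1; -0.04 0 0 0 0 0 1; -0.06 0 -0.03 0 0 0 1; -0.06 0 -0.08 0 0 0 1; -0.06 0 -0.13 0 0 0 0; -0.06 0 -0.17 0 0 0 0; -0.06 0 -0.17 0 0 0 0' 10
python3 - <<'E'
from h import *
np.set_printoptions(precision=1,suppress=True)
s=snap('wrist','w3.png')
for n in ['strip','mark_pad_stop','mark_pad_free','mark_end_stop']:
    for d in vision.tip_of(n,'wrist')[:2]: print(n,w(s,d['location']),round(d['score'],2))
np.save('w3.npy',s['W'])
E
```

```text
time: 6.1
eef_pos: [535.5, -11.3, 22.9]
tcp_rot: [-180.0, -0.1, -3.8]
contact_force: [0.4, -0.2, -0.1]
finger_gap: 1.002
grasp_force: 0.0
time: 6.9
eef_pos: [477.9, -7.0, 198.0]
tcp_rot: [179.9, -0.6, -3.8]
contact_force: [0.7, -0.9, -1.0]
finger_gap: 0.787
grasp_force: 0.0
strip [568.4  -5.9  10.8] 0.93
mark_pad_stop [608.4 110.7  10.2] 0.7
mark_pad_free [598.1 -47.1  12.5] 0.81
```

View pics/w3.png

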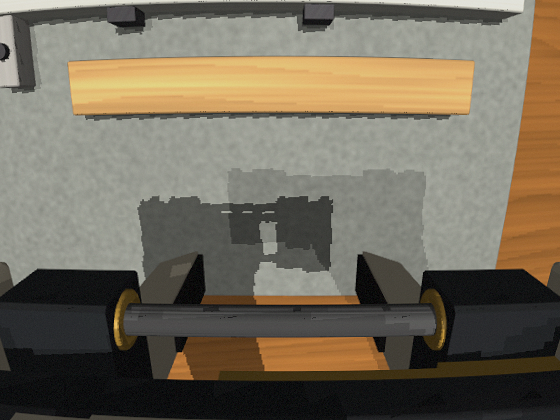

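Run:
```python
from h import *
np.set_printoptions(precision=1,suppress=True)
s=vision.snapshot('wrist'); s['W']=np.load('w3.npy')
im=cv2.imread('pics/w3.png')
cv2.imwrite('pics/w3z.png',cv2.resize(im[0:130],None,fx=1.42,fy=4,interpolation=cv2.INTER_NEAREST))
a=np.radians(-3.8);X=np.array([np.cos(a),np.sin(a)]);Y=np.array([-X[1],X[0]]);O=np.array([601.6,35.3])
J=lambda p:np.array([(p[:2]-O)@X,(p[:2]-O)@Y])
for n,uv,z in [('padS',(126,13),39),('padF',(318,12),39),('padSl',(110,13),39),('padSr',(142,13),39),('sFl',(69,62),42),('sFr',(474,60),42),('sBl',(74,114),42),('sBr',(470,114),42),('stop',(20,85),38),('stop2',(33,89),12)]:
    p=px2w(s,uv,z);print(n,p,J(p))
```

```text
padS [633.7 105.2  39. ] [27.4 71.9]
padF [621.8 -48.3  39. ] [ 25.7 -82.1]
padSl [635.2 118.5  39. ] [28.  85.2]
padSr [632.2  92.   39. ] [26.8 58.6]
sFl [600.6 158.3  42. ] [ -9.2 122.7]
sFr [ 579.5 -175.7   42. ] [  -8.1 -212. ]
sBl [558.2 161.9  42. ] [-51.7 123.5]
sBr [ 535.5 -174.2   42. ] [ -52.  -213.5]
stop [587.7 209.4  38. ] [-25.4 172.8]
stop2 [585.3 215.   12. ] [-28.2 178.3]
```

View pics/w3z.png

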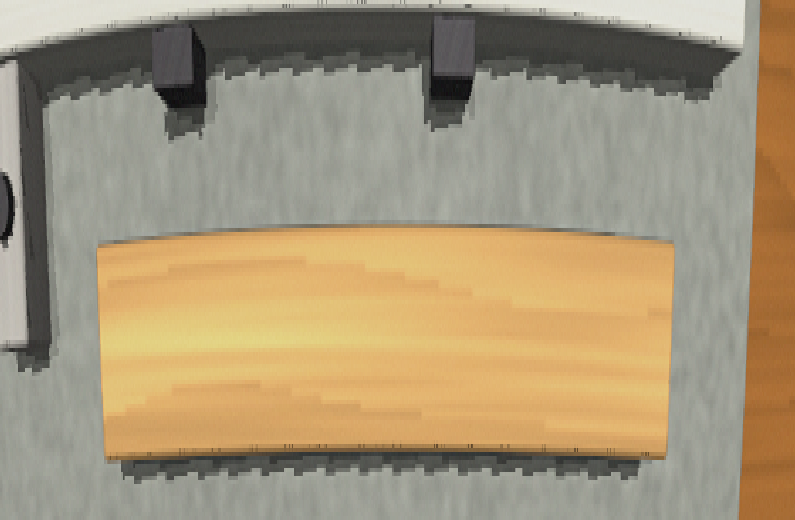

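The close-up puts the pad tops' front edges at about (123,20.7) and (318,18.8), so the faces stand about 21 mm beyond their marks. The strip is parallel, with its front edge at about jx −9. I'll advance with both fingers until they nearly touch the pads.

```bash
python3 -m jog '0 0 0.04 0 0 0 1; 0 0 0.08 0 0 0 1; 0 0 0.12 0 0 0 1; 0 0 0.15 0 0 0 1; 0 0 0.17 0 0 0 1; 0.02 0 0.17 0 0 0 1; 0.04 0 0.17 0 0 0 1; 0.052 0 0.17 0 0 0 1'; python3 -m jog '0.005 0 0 0 0 0 1; 0.010 0 0 0 0 0 1; 0.015 0 0 0 0 0 1; 0.02 0 0 0 0 0 1; 0.024 0 0 0 0 0 1; 0.028 0 0 0 0 0 1; 0.03 0 0 0 0 0 1; 0.031 0 0 0 0 0 1';python3 -m jog '0.0005 0 0 0 0 0 1; 0.001 0 0 0 0 0 1; 0.001 0 0 0 0 0 1; 0.0015 0 0 0 0 0 1; 0.002 0 0 0 0 0 1; 0.002 0 0 0 0 0 1; 0.002 0 0 0 0 0 1; 0.002 0 0 0 0 0 1'
```

```text
time: 8.0
eef_pos: [526.8, -10.2, 21.2]
tcp_rot: [-180.0, 0.1, -3.8]
contact_force: [0.4, -0.0, 0.1]
finger_gap: 1.002
grasp_force: 0.0
time: 8.8
eef_pos: [557.7, -12.8, 22.8]
tcp_rot: [180.0, -0.0, -3.8]
contact_force: [-0.3, 0.5, 0.9]
finger_gap: 0.998
grasp_force: 0.4
time: 9.6
eef_pos: [559.6, -12.9, 22.8]
tcp_rot: [-180.0, -0.0, -3.8]
contact_force: [-1.2, -0.2, -0.9]
finger_gap: 0.996
grasp_force: 0.2
```

```bash
python3 -m jog '0.0005 0 0 0 0 0 1; 0.001 0 0 0 0 0 1; 0.001 0 0 0 0 0 1; 0.0015 0 0 0 0 0 1; 0.0015 0 0 0 0 0 1; 0.0015 0 0 0 0 0 1; 0.0015 0 0 0 0 0 1; 0.0015 0 0 0 0 0 1'; python3 -m jog '0.0005 0 0 0 0 0 1; 0.001 0 0 0 0 0 1; 0.001 0 0 0 0 0 1; 0.001 0 0 0 0 0 1; 0.001 0 0 0 0 0 1; 0.001 0 0 0 0 0 1; 0.001 0 0 0 0 0 1; 0.001 0 0 0 0 0 1'
```

```text
time: 10.4
eef_pos: [561.0, -13.0, 22.8]
tcp_rot: [-180.0, -0.0, -3.8]
contact_force: [-0.5, -0.6, 0.3]
finger_gap: 1.003
grasp_force: 0.2
time: 11.2
eef_pos: [562.0, -13.1, 22.8]
tcp_rot: [-180.0, -0.0, -3.8]
contact_force: [0.2, 0.7, -0.2]
finger_gap: 1.0
grasp_force: 0.1
```

```bash
python3 -m jog '0.0005 0 0 0 0 0 1; 0.001 0 0 0 0 0 1; 0.001 0 0 0 0 0 1; 0.001 0 0 0 0 0 1; 0.001 0 0 0 0 0 1; 0.001 0 0 0 0 0 1; 0.001 0 0 0 0 0 1; 0.001 0 0 0 0 0 1'
```

```text
time: 12.0
eef_pos: [563.0, -13.1, 22.7]
tcp_rot: [-180.0, -0.0, -3.8]
contact_force: [0.3, 0.3, -0.6]
finger_gap: 1.002
grasp_force: 0.2
```

```bash
python3 -m jog '0.0005 0 0 0 0 0 1; 0.001 0 0 0 0 0 1; 0.001 0 0 0 0 0 1; 0.001 0 0 0 0 0 1; 0.001 0 0 0 0 0 1; 0.001 0 0 0 0 0 1; 0.001 0 0 0 0 0 1; 0.001 0 0 0 0 0 1'
python3 - <<'E'
from h import *
s=snap('wrist','w4.png'); im=s['img'][:,:,::-1]
cv2.imwrite('pics/w4z.png',cv2.resize(im[0:290],None,fx=1.42,fy=2,interpolation=cv2.INTER_NEAREST))
E
```

```text
time: 12.8
eef_pos: [564.1, -13.2, 22.8]
tcp_rot: [-180.0, -0.0, -3.8]
contact_force: [-0.7, -0.6, -0.2]
finger_gap: 0.999
grasp_force: 0.1
```

View pics/w4z.png

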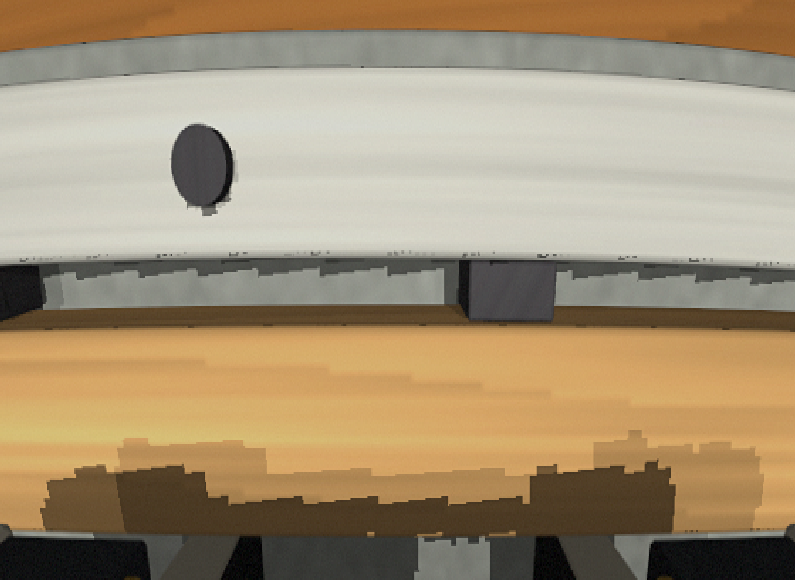

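The wrist view shows the strip's front edge (zoom row 327) within about 1 mm of the free pad's face (zoom rows 262–321, column 513), parallel to it. Next I'll shut the fingers and shift in line with the stop pad.

```bash
python3 -m jog '-0.005 0 0 0 0 0 1; -0.015 0 0 0 0 0 0; -0.015 -0.02 0 0 0 0 0; -0.015 -0.05 0 0 0 0 0; -0.015 -0.08 0 0 0 0 0; -0.015 -0.11 0 0 0 0 0; -0.015 -0.1275 0 0 0 0 0; -0.015 -0.1275 0 0 0 0 0' 10;  python3 -m jog '0 0 0 0 0 0 0; 0 0 0 0 0 0 0; 0 0 0 0 0 0 0; 0 0 0 0 0 0 0; 0.004 0 0 0 0 0 0; 0.008 0 0 0 0 0 0; 0.012 0 0 0 0 0 0; 0.013 0 0 0 0 0 0'; python3 -m jog '0 0 0 0 0 0 0; 0.0005 0 0 0 0 0 0; 0.001 0 0 0 0 0 0; 0.001 0 0 0 0 0 0; 0.0015 0 0 0 0 0 0; 0.002 0 0 0 0 0 0; 0.002 0 0 0 0 0 0; 0.002 0 0 0 0 0 0'
```

```text
time: 13.65
eef_pos: [556.5, 119.2, 23.2]
tcp_rot: [-179.9, -0.0, -3.5]
contact_force: [0.2, -0.3, 0.5]
finger_gap: 0.437
grasp_force: 0.0
time: 14.45
eef_pos: [571.3, 114.1, 22.8]
tcp_rot: [-180.0, -0.0, -3.8]
contact_force: [0.1, -0.5, 0.2]
finger_gap: 0.006
grasp_force: 0.0
time: 15.25
eef_pos: [572.4, 114.0, 22.7]
tcp_rot: [-180.0, -0.0, -3.8]
contact_force: [0.7, 0.3, -0.7]
finger_gap: 0.0
grasp_force: 0.0
```

```bash
python3 -m jog '0.0005 0 0 0 0 0 0; 0.001 0 0 0 0 0 0; 0.001 0 0 0 0 0 0; 0.001 0 0 0 0 0 0; 0.001 0 0 0 0 0 0; 0.001 0 0 0 0 0 0; 0.001 0 0 0 0 0 0; 0.001 0 0 0 0 0 0'
```

```text
time: 16.05
eef_pos: [573.3, 114.0, 22.7]
tcp_rot: [-180.0, 0.0, -3.8]
contact_force: [-0.5, 0.2, -0.2]
finger_gap: 0.005
grasp_force: 0.4
```

```bash
python3 -m jog '0.0005 0 0 0 0 0 0; 0.0005 0 0 0 0 0 0; 0.001 0 0 0 0 0 0; 0.001 0 0 0 0 0 0; 0.001 0 0 0 0 0 0; 0.001 0 0 0 0 0 0; 0.001 0 0 0 0 0 0; 0.001 0 0 0 0 0 0'
```

```text
time: 16.85
eef_pos: [573.3, 114.0, 22.5]
tcp_rot: [180.0, 0.1, -3.8]
contact_force: [-5.3, -0.3, 3.4]
finger_gap: 0.007
grasp_force: 2.6
```

```bash
python3 -m jog '0.0003 0 0 0 0 0 0; 0.0006 0 0 0 0 0 0; 0.0008 0 0 0 0 0 0; 0.0008 0 0 0 0 0 0; 0.0008 0 0 0 0 0 0; 0.0008 0 0 0 0 0 0; 0.0008 0 0 0 0 0 0; 0.0008 0 0 0 0 0 0'
```

```text
time: 17.65
eef_pos: [573.3, 113.9, 22.3]
tcp_rot: [180.0, 0.2, -3.8]
contact_force: [-7.3, 0.7, 2.5]
finger_gap: 0.008
grasp_force: 3.5
```

```bash
python3 -m jog '0.0003 0 0 0 0 0 0; 0.0006 0 0 0 0 0 0; 0.0008 0 0 0 0 0 0; 0.0008 0 0 0 0 0 0; 0.0008 0 0 0 0 0 0; 0.0008 0 0 0 0 0 0; 0.0008 0 0 0 0 0 0; 0.0008 0 0 0 0 0 0'
```

```text
time: 18.45
eef_pos: [573.3, 114.0, 22.1]
tcp_rot: [179.9, 0.3, -3.8]
contact_force: [-8.7, 0.3, 3.9]
finger_gap: 0.003
grasp_force: 4.3
```

```bash
python3 -m jog '0.0003 0 0 0 0 0 0; 0.0006 0 0 0 0 0 0; 0.0006 0 0 0 0 0 0; 0.0006 0 0 0 0 0 0; 0.0006 0 0 0 0 0 0; 0.0006 0 0 0 0 0 0; 0.0006 0 0 0 0 0 0; 0.0006 0 0 0 0 0 0'
```

```text
time: 19.25
eef_pos: [573.3, 114.0, 22.0]
tcp_rot: [179.9, 0.3, -3.7]
contact_force: [-9.7, 1.5, 3.7]
finger_gap: 0.003
grasp_force: 4.9
```

```bash
python3 -m jog '-0.002 0 0 0 0 0 0; -0.005 0 0 0 0 0 0; -0.018 0 0 0 0 0 0; -0.018 0.04 0 0 0 0 0; -0.018 0.085 0 0 0 0 0; -0.018 0.13 0 0 0 0 0; -0.018 0.16 0 0 0 0 0; -0.018 0.16 0 0 0 0 0';  python3 -m jog '0 0 0 0 0 0 0; 0.004 0 0 0 0 0 0; 0.007 0 0 0 0 0 0; 0.009 0 0 0 0 0 0; 0.01 0 0 0 0 0 0; 0.011 0 0 0 0 0 0; 0.012 0 0 0 0 0 0; 0.012 0 0 0 0 0 0'; python3 -m jog '0 0 0 0 0 0 0; 0.0005 0 0 0 0 0 0; 0.001 0 0 0 0 0 0; 0.0012 0 0 0 0 0 0; 0.0015 0 0 0 0 0 0; 0.0018 0 0 0 0 0 0; 0.002 0 0 0 0 0 0; 0.002 0 0 0 0 0 0'
```

```text
time: 20.05
eef_pos: [548.8, -52.5, 22.8]
tcp_rot: [179.8, -0.1, -4.3]
contact_force: [-0.3, -0.4, 0.4]
finger_gap: 0.005
grasp_force: 0.0
time: 20.85
eef_pos: [560.1, -45.4, 22.7]
tcp_rot: [-180.0, -0.0, -3.8]
contact_force: [0.1, 0.0, -0.9]
finger_gap: 0.008
grasp_force: 0.0
time: 21.65
eef_pos: [562.0, -45.6, 22.7]
tcp_rot: [180.0, 0.0, -3.8]
contact_force: [-0.1, -0.6, 0.0]
finger_gap: 0.008
grasp_force: 0.0
```

```bash
python3 -m jog '0.0005 0 0 0 0 0 0; 0.001 0 0 0 0 0 0; 0.0013 0 0 0 0 0 0; 0.0015 0 0 0 0 0 0; 0.0015 0 0 0 0 0 0; 0.0015 0 0 0 0 0 0; 0.0015 0 0 0 0 0 0; 0.0015 0 0 0 0 0 0'
```

```text
time: 22.45
eef_pos: [562.1, -45.7, 22.4]
tcp_rot: [180.0, 0.1, -3.8]
contact_force: [-4.5, 0.5, 1.7]
finger_gap: 0.005
grasp_force: 2.6
```

```bash
python3 -m jog '0.0005 0 0 0 0 0 0; 0.001 0 0 0 0 0 0; 0.001 0 0 0 0 0 0; 0.001 0 0 0 0 0 0; 0.001 0 0 0 0 0 0; 0.001 0 0 0 0 0 0; 0.001 0 0 0 0 0 0; 0.001 0 0 0 0 0 0'
```

```text
time: 23.25
eef_pos: [562.1, -45.7, 22.1]
tcp_rot: [180.0, 0.3, -3.8]
contact_force: [-8.0, 0.6, 4.0]
finger_gap: 0.006
grasp_force: 3.6
```

```bash
python3 -m jog '0.0004 0 0 0 0 0 0; 0.0008 0 0 0 0 0 0; 0.001 0 0 0 0 0 0; 0.001 0 0 0 0 0 0; 0.001 0 0 0 0 0 0; 0.001 0 0 0 0 0 0; 0.001 0 0 0 0 0 0; 0.001 0 0 0 0 0 0'
```

```text
time: 24.05
eef_pos: [562.1, -45.7, 21.9]
tcp_rot: [179.9, 0.4, -3.8]
contact_force: [-9.1, 0.4, 4.5]
finger_gap: 0.005
grasp_force: 4.6
```

Both pads are registered at about 9–10 N. Next I'll go round to the strip's free end.

```bash
python3 -m jog '-0.002 0 0 0 0 0 0; -0.005 0 0 0 0 0 0; -0.018 0 0 0 0 0 0; -0.018 0.04 0 0 0 0 0; -0.018 0.085 0 0 0 0 0; -0.018 0.13 0 0 0 0 0; -0.018 0.162 0 0 0 0 0; -0.018 0.162 0 0 0 0 0';  python3 -m jog '0 0 0 0 0 0 0; 0.01 0 0 0 0 0 0; 0.03 0 0 0 0 0 0; 0.047 0 0 0 0 0 0; 0.047 0 0 0 0 0 0; 0.047 0 0 0 0 0 0; 0.047 0 0 0 0 0 0; 0.047 0 0 0 0 0 0'
python3 - <<'E'
from h import *
np.set_printoptions(precision=1,suppress=True)
s=snap('wrist','w5.png')
for d in vision.tip_of('strip','top')[:1]: pass
t=snap('top','t5.png'); print([w(t,d['location']) for d in vision.tip_of('strip','top')[:1]])
im=t['img'][150:300,140:370,::-1]; cv2.imwrite('pics/t5z.png',cv2.resize(im,None,fx=3.4,fy=3.4))
E
```

```text
time: 24.85
eef_pos: [536.8, -214.5, 22.9]
tcp_rot: [179.7, -0.1, -4.3]
contact_force: [-0.1, -0.9, -0.5]
finger_gap: 0.009
grasp_force: 0.0
time: 25.65
eef_pos: [583.0, -209.1, 22.6]
tcp_rot: [180.0, 0.0, -3.8]
contact_force: [0.1, -0.8, -0.1]
finger_gap: 0.007
grasp_force: 0.0
[array([600.1,  -6. ,  10.6])]
```

View pics/w5.png

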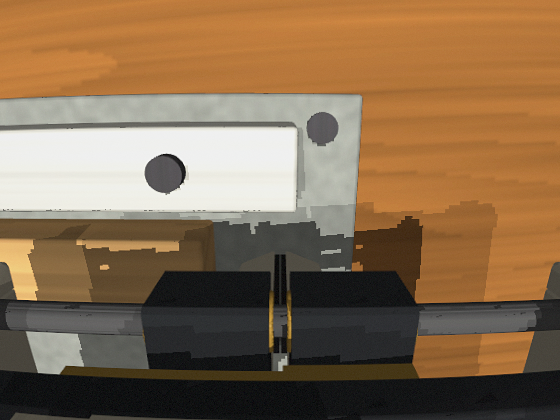

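The wrist view shows the shut fingers (column 280) just beyond the strip's end (column 212), on its centre line and clear of the rail. I'll slide it along now.

```bash
python3 -m jog '0 -0.004 0 0 0 0 0; 0 -0.008 0 0 0 0 0; 0 -0.012 0 0 0 0 0; 0 -0.016 0 0 0 0 0; 0 -0.02 0 0 0 0 0; 0 -0.024 0 0 0 0 0; 0 -0.028 0 0 0 0 0; 0 -0.032 0 0 0 0 0'; python3 -m jog '0 -0.003 0 0 0 0 0; 0 -0.006 0 0 0 0 0; 0 -0.008 0 0 0 0 0; 0 -0.01 0 0 0 0 0; 0 -0.012 0 0 0 0 0; 0 -0.014 0 0 0 0 0; 0 -0.016 0 0 0 0 0; 0 -0.016 0 0 0 0 0'
python3 - <<'E'
from h import *
s=snap('top')
im=s['img'][150:300,140:370,::-1]; cv2.imwrite('pics/t6z.png',cv2.resize(im,None,fx=3.4,fy=3.4))
E
```

```text
time: 26.65
eef_pos: [585.9, -177.2, 22.8]
tcp_rot: [180.0, -0.0, -3.8]
contact_force: [0.3, -1.1, 0.5]
finger_gap: 0.007
grasp_force: 0.4
time: 27.45
eef_pos: [587.0, -160.9, 22.7]
tcp_rot: [-180.0, -0.0, -3.8]
contact_force: [1.4, -0.0, -0.1]
finger_gap: 0.002
grasp_force: 0.0
```

View pics/t6z.png

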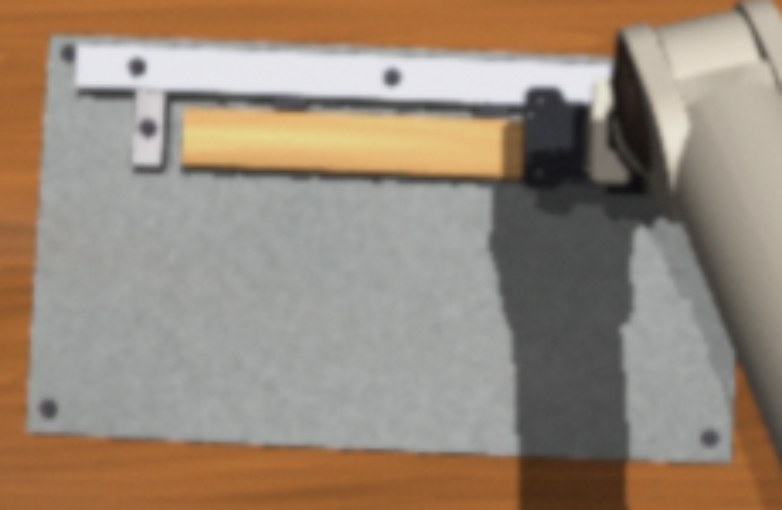

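The top view shows the strip parallel on the pads. The gap between the stop (zoom column 165) and the strip end (column 182) is about 13 mm.

```bash
python3 -m jog '0 -0.002 0 0 0 0 0; 0 -0.004 0 0 0 0 0; 0 -0.006 0 0 0 0 0; 0 -0.007 0 0 0 0 0; 0 -0.008 0 0 0 0 0; 0 -0.0085 0 0 0 0 0; 0 -0.009 0 0 0 0 0; 0 -0.009 0 0 0 0 0'; python3 -m jog '0 -0.0005 0 0 0 0 0; 0 -0.001 0 0 0 0 0; 0 -0.0015 0 0 0 0 0; 0 -0.002 0 0 0 0 0; 0 -0.002 0 0 0 0 0; 0 -0.002 0 0 0 0 0; 0 -0.002 0 0 0 0 0; 0 -0.002 0 0 0 0 0'
```

```text
time: 28.3
eef_pos: [587.5, -152.4, 22.7]
tcp_rot: [-180.0, -0.0, -3.8]
contact_force: [-0.9, -0.2, -0.2]
finger_gap: 0.005
grasp_force: 0.2
time: 29.1
eef_pos: [587.7, -150.4, 22.7]
tcp_rot: [-180.0, -0.0, -3.8]
contact_force: [-0.8, 0.2, -0.1]
finger_gap: 0.007
grasp_force: 0.1
```

```bash
python3 -m jog '0 -0.0005 0 0 0 0 0; 0 -0.001 0 0 0 0 0; 0 -0.0015 0 0 0 0 0; 0 -0.0015 0 0 0 0 0; 0 -0.0015 0 0 0 0 0; 0 -0.0015 0 0 0 0 0; 0 -0.0015 0 0 0 0 0; 0 -0.0015 0 0 0 0 0'
```

```text
time: 29.9
eef_pos: [587.8, -149.0, 22.8]
tcp_rot: [-180.0, -0.0, -3.8]
contact_force: [0.6, -0.6, -0.1]
finger_gap: 0.007
grasp_force: 0.2
```

```bash
python3 -m jog '0 -0.0005 0 0 0 0 0; 0 -0.001 0 0 0 0 0; 0 -0.0013 0 0 0 0 0; 0 -0.0015 0 0 0 0 0; 0 -0.0015 0 0 0 0 0; 0 -0.0015 0 0 0 0 0; 0 -0.0015 0 0 0 0 0; 0 -0.0015 0 0 0 0 0'
```

```text
time: 30.7
eef_pos: [587.8, -147.5, 22.7]
tcp_rot: [-180.0, -0.0, -3.8]
contact_force: [-0.5, 0.2, 0.6]
finger_gap: 0.009
grasp_force: 0.3
```

```bash
python3 -m jog '0 -0.0005 0 0 0 0 0; 0 -0.001 0 0 0 0 0; 0 -0.001 0 0 0 0 0; 0 -0.001 0 0 0 0 0; 0 -0.001 0 0 0 0 0; 0 -0.001 0 0 0 0 0; 0 -0.001 0 0 0 0 0; 0 -0.001 0 0 0 0 0'
```

```text
time: 31.5
eef_pos: [587.9, -146.5, 22.7]
tcp_rot: [-180.0, -0.0, -3.8]
contact_force: [0.0, -0.0, 0.6]
finger_gap: 0.005
grasp_force: 0.1
```

```bash
python3 -m jog '0 -0.0005 0 0 0 0 0; 0 -0.001 0 0 0 0 0; 0 -0.0013 0 0 0 0 0; 0 -0.0015 0 0 0 0 0; 0 -0.0015 0 0 0 0 0; 0 -0.0015 0 0 0 0 0; 0 -0.0015 0 0 0 0 0; 0 -0.0015 0 0 0 0 0'
```

```text
time: 32.3
eef_pos: [588.0, -145.6, 22.7]
tcp_rot: [180.0, -0.0, -3.8]
contact_force: [0.0, -3.5, -0.1]
finger_gap: 0.005
grasp_force: 1.9
```

```bash
python3 -m jog '0 -0.0005 0 0 0 0 0; 0 -0.001 0 0 0 0 0; 0 -0.001 0 0 0 0 0; 0 -0.001 0 0 0 0 0; 0 -0.001 0 0 0 0 0; 0 -0.001 0 0 0 0 0; 0 -0.001 0 0 0 0 0; 0 -0.001 0 0 0 0 0'
```

```text
time: 33.1
eef_pos: [587.9, -145.6, 22.8]
tcp_rot: [179.9, 0.0, -3.9]
contact_force: [-1.2, -5.3, 0.3]
finger_gap: 0.005
grasp_force: 2.9
```

It bears on the stop at about 5 N. I'll back off and check.

```bash
python3 -m jog '0 0.001 0 0 0 0 0; 0 0.004 0 0 0 0 0; 0 0.015 0 0 0 0 0; 0 0.03 0 0 0 0 0; 0 0.04 -0.04 0 0 0 0; 0 0.04 -0.08 0 0 0 0; -0.04 0.04 -0.12 0 0 0 0; -0.08 0.04 -0.15 0 0 0 0'; python3 -m jog '-0.02 -0.04 -0.03 0 0 0 0; -0.02 -0.08 -0.06 0 0 0 0; -0.02 -0.12 -0.06 0 0 0 0; -0.02 -0.16 -0.06 0 0 0 0; -0.02 -0.19 -0.06 0 0 0 0; -0.02 -0.19 -0.06 0 0 0 0; -0.02 -0.19 -0.06 0 0 0 0; -0.02 -0.19 -0.06 0 0 0 0'
python3 - <<'E'
from h import *
s=snap('wrist')
im=s['img'][0:210,:,::-1]; cv2.imwrite('pics/w7z.png',cv2.resize(im,None,fx=1.42,fy=2.8,interpolation=cv2.INTER_NEAREST))
E
```

```text
time: 33.9
eef_pos: [511.4, -179.7, 170.5]
tcp_rot: [-180.0, -0.1, -3.8]
contact_force: [-0.1, -0.4, 1.6]
finger_gap: 0.008
grasp_force: 0.0
time: 34.7
eef_pos: [503.4, 10.1, 228.6]
tcp_rot: [180.0, 0.0, -3.9]
contact_force: [-0.3, 0.1, -1.4]
finger_gap: 0.003
grasp_force: 0.0
```

View pics/w7z.png

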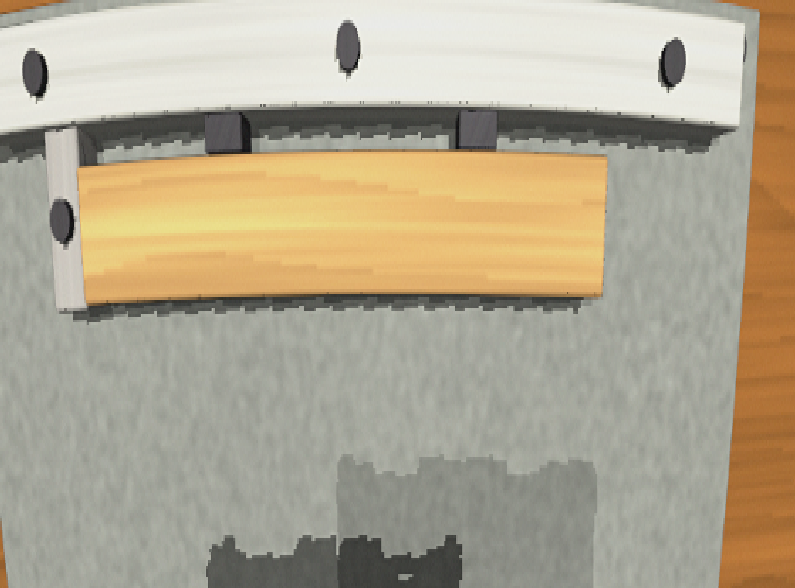

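The strip lies flush on both pads, at (228,153) and (477,150), and its end is tight against the stop at column 82. The robot is clear, so I'm handing in.

```bash
python3 -c "
from bench import job
print(job.hand_in())"
```

```text
the job is handed in; nothing more can be done
None
```

The job is handed in, verdict not shown: the strip was pressed home on the stop pad (about 10 N) and then the free pad (about 9 N), slid to the end stop (about 5 N), and left flush against both pads and the stop in the last picture.

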